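Make up two specimen kits for the microscope bench

ROBOT

A 6-joint arm with a two-finger parallel gripper is mounted at the origin on the work surface. World frame = base frame: x ahead of the robot, y to its left, z up, the work surface at z = 0. Lengths are in mm, angles in degrees, forces in N, time in s.
With the tool pointing down it reaches from about 300 to 850 mm from the base axis. Payload 4.2 kg.
Tool frame: the origin (TCP) lies midway between the tips of the shut fingers; the grasp point (between the pads) lies env.hold_point_z behind it (env.hold_point_z is the distance from the TCP to the grasp point, in mm); z points along the fingers, y is the line along which they close (so a half turn about z gives the same grasp; the last joint's range is limited). The gripper opens to 91 mm and grips with 3 to 60 N. Pads are 32 mm wide; open, the fingers measure 118 mm over their backs; the gripper's body (76 mm by 178 mm) begins 60 mm behind the grasp point.
Start: joints at [-1.146, 18.312, 89.639, -0, 72.044, -1.146], TCP at [575.016, 0, 213.976] pointing down, gripper open.
Joint ranges: [-177.97, 177.97], [-48.28, 115.42], [12.27, 149.76], [-77.06, 257.06], [2.81, 150.46], [-146.56, 146.56]. Speed limits (degrees/s): [147.25, 147.25, 180, 180, 180, 180].

INTERFACE

Orientations are given as [roll, pitch, yaw] about the fixed x, y, z axes, in that order (R = Rz(yaw) Ry(pitch) Rx(roll)).
In Python, from workcell import env, viewer, spotter gives the robot as it stands.
- The arm moves only by the tool apply_moves, never from a script. Its arguments are lists of equal length, an entry for each row: "delta_pos": the shift along the world's x, y, z normalised to -1 to 1, where 1 is 120 mm, a list of three; "rot": the turn, a rotation vector about the world's x, y, z normalised to -1 to 1, where 1 is 1.5 rad, a list of three; "hand": the opening, from 0 (shut) to 1 (fully open). A call has 1 to 10 rows; each row is the pose to reach, as a shift and turn from the pose commanded when the call began; what a row does not reach only later rows make up. A row lasts 1/12 s, in which the tool goes at most 41.7 mm and 7.16 degrees, less where a joint would pass 70% of its speed; a pose out of reach is approached as far as the arm can. A call with a number of a shift or a turn outside -1 to 1 is refused whole. A call with a gripper value outside its range is refused whole. The fingers move at their own pace and stop on an object; "newtons" is the grip in N (left out, the last holds). Time passes only in rows, so rows that repeat a pose let the fingers close. It gives the time, the measured TCP pose, the force, the opening and the grip force at its end, in the units of the state.
- env.state(): the state, without advancing time (a new reading comes with each control period).
- viewer.grab_frame(name): name is "scene" or "side" or "wrist"; returns a dict with "pixels" (400x640x3 uint8, red, green, blue), "camera_matrix" (3x3 intrinsics, pixels), "R" (3x3) and "t" (3): a world point X has camera coordinates R X + t; the wrist camera has in their place "mount" (4x4, takes a point from camera to tool coordinates, whose origin is the TCP and whose axes are the flange's). Camera axes: x right, y down, z forward; pixel columns grow to the right and rows downward; lengths in mm; the calibration is good to about 2 mm. A picture is of the moment at which its call begins: read the wrist's pose just before it. There is no depth.
- env.job_done(): hands the job in; it is judged then, once.
Trained networks look in a picture, given as the dict that the camera call returned (one of the last four; its "shot" number tells which), for a name from the list of things; names that differ only in an ending like _2 or _b are one class to them, and where a whole thing is asked for, a point or a joint stands for the part that bears it (a point fixed in the world has none). Each returns a list of dicts, best first, with "score" (0 to 1); they miss things now and then, are a little off and sometimes report something else, mostly with a low value. They report only what shows in the picture. A call takes as long as a camera call. They do not tell look-alikes from the thing itself.
- spotter.trace(picture, query): "mask" (400x640 bool, what is visible of it) and "box" ([centre column, centre row, width, height] in pixels, round what is visible of it).
- spotter.landmark_of(picture, query): "position" ([column, row] in pixels: a listed point, or the origin of a listed thing).
The state is a dict: "time_s": time; "qpos": joint angles; "qvel": joint speeds; "effort": joint torques, N m; "ee_pos": TCP position; "ee_rot": TCP orientation; "force": force on the tool from outside, world axes, zero at the start; "torque": the same for the moment, N m; "gripper_width": finger opening in mm; "gripper_force": force on a finger pad.
Only numpy, scipy, OpenCV 4.12 (cv2) and the standard library are available. Lean on these libraries where they do the work, as an engineer would, in place of code of your own. Each camera call takes 0.05 s, during which the arm holds its last target. There are 200 camera calls.

TASK

Make up two kits: the long rectangular steel tray gets the sample block and the slide box, the round steel dish gets the squat jar and the slim vial. The block is held in the fixture: first flip the toggle clamp's handle fully over so that it stays open, and only then take the block out. Set each thing right way up on the floor of its own container, not leaning or stacked, and leave the necked bottle standing where it is.

Things in the scene. Friction and masses are not known exactly. Their poses are not given: they have to be found in the camera images.
- tray: Fixed open rectangular steel tray, 130 (its x) by 210 (its y) by 20 mm high with a 2.5 mm rolled rim (top of rim 22.5 mm), walls and floor 4 mm thick; inside 122 by 202 mm. Origin: centre of its underside, on the table; z up.
- dish: Fixed open round steel dish, 172 mm across the rim, about 156 mm across the inner floor, 20 mm high, floor 4 mm thick. Origin: centre of its underside, on the table; z up.
- fixture: Fixed aluminium clamping fixture. Base plate 84 (x) by 150 (y) by 12 mm high, y from -85 to +65 mm of the origin (on the table, z up). The block stands on the plate in a nest (walls 6 mm high, 2 mm play) centred at (0, -45) mm. The clamp's hinge is at (0, 20, 60) mm, parallel to x, between cheeks at x = -13 and 13 mm, 68 mm high.
- clamp (a joint): Toggle clamp, rad. 0 = closed: steel bar (10 mm thick, 62 mm long) level from the hinge along the fixture's -y, its rubber foot over the block's centre, handle upright, leaning 20 deg towards the block. 1.95 = open: bar past vertical, handle level towards +y. Moved by its weight (200 g): falls shut below 0.6, open beyond 0.75. Push the handle (about 1 N) towards +y.
- clamp_handle (a point): Free end of the clamp's red round handle, on its axis, 86 mm from the hinge (about 141 mm above the table when closed); the grip is 16 mm thick over its last 54 mm. Handle and bar lie in the fixture's plane x = 0, 70 degrees apart.
- block: Loose white sample block, 36 (its x) by 40 (its y) by 40 mm high, with a flat amber disc on top; at the start in the fixture's nest under the clamp, axes parallel to the fixture's. About 80 g. Origin: centre of its underside; z up.
- jar: Loose squat specimen jar, 48 mm across its white lid (body 46), 45 mm high, about 60 g, upright. Origin: centre of its underside; z up.
- vial: Loose slim vial with a white cap, 26 mm across, 75 mm high, about 40 g, upright. Origin: centre of its underside; z up.
- slidebox: Loose slide box, white with a grey lid (does not open), 80 (its x) by 30 (its y) by 28 mm high, about 60 g, lying flat. Origin: centre of its underside; z up.
- bottle: Loose amber bottle with a shoulder and narrow neck, 42 mm across, 95 mm high, about 120 g, standing among the stock; belongs to neither kit and stays where it is. Origin: centre of its underside; z up.
Things that resemble listed ones, but are neither listed nor needed, are in the scene too. What is shaped like the slidebox but green is not meant. Leave any orange look-alike of the vial alone.

How it is judged (in metres and radians):
On the way:
1. the clamp is flipped open while the block is still in its nest (value of joint clamp above 1.7 rad and z of block in the frame of fixture below 0.018 m and y of block in the frame of fixture between -0.055 and -0.035 m and x of block in the frame of fixture between -0.01 and 0.01 m), for 0.2 s.
At the end, for the whole second after the job is handed in: Block and slide box inside the tray, jar and vial inside the dish, each right way up (0.12 rad) on its floor (underside under 9 mm above the container's underside), released, at rest; clamp open (beyond 1.7 rad); bottle upright within 20 mm of its start (angle between each of block, slidebox, jar, vial, bottle's own z axis and vertical below 0.12 rad and linear speed of each of block, slidebox, jar, vial below 0.02 m/s and angular speed of each of block, slidebox, jar, vial below 0.2 rad/s and x of block in the frame of tray between -0.048 and 0.048 m and y of block in the frame of tray between -0.088 and 0.088 m and z of block in the frame of tray between 0 and 0.009 m and x of slidebox in the frame of tray between -0.05 and 0.05 m and y of slidebox in the frame of tray between -0.09 and 0.09 m and z of slidebox in the frame of tray between 0 and 0.009 m and horizontal distance between jar and dish below 0.062 m and z of jar in the frame of dish between 0 and 0.009 m and horizontal distance between vial and dish below 0.072 m and z of vial in the frame of dish between 0 and 0.009 m and value of joint clamp above 1.7 rad and distance of bottle from where it was at the start of the episode below 0.02 m); the robot touches nothing.
It fails at once if the necked bottle is knocked over or taken away (moved more than 40 mm) (distance of bottle from where it was at the start of the episode above 0.04 m or angle between bottle's own z axis and vertical above 0.6 rad).
It also fails if it takes over 125 s, if anything falls off the work surface, if the arm or the gripper's body presses on something with over 40 N, if the wrist force passes 120 N, or if a joint passes its speed limit or range.

## Working session

There is one attempt and no reset: what is moved stays moved. The work goes in short steps, Python scripts to look and compute and a tool call to move; the robot and the scene stay as the last step left them, time stands still between calls to the robot, and variables do not carry over. Pictures are saved under pics/ and viewed, at most 14 in all, crops included, and the job is handed in when it is done.

Besides the shell and the picture viewer there is one more tool, called after "Call:" as a command line: name --argument value ..., lists and objects as JSON in quotes. apply_moves: Moves the arm, as the interface text tells. Its arguments: {"type":"object","properties":{"delta_pos":{"type":"array"},"rot":{"type":"array"},"hand":{"type":"array"},"newtons":{"type":"number"}},"required":["delta_pos","rot","hand"]}

```bash
mkdir -p pics; ls; cat > h.py <<'E'
import numpy as np, cv2
from workcell import env, viewer, spotter
from scipy.spatial.transform import Rotation as Ro
def grab(n):
    s=env.state(); p=viewer.grab_frame(n)
    if n=="wrist":
        Rt=Ro.from_euler('xyz',s["ee_rot"],degrees=True).as_matrix(); M=np.array(p["mount"])
        Rc=Rt@M[:3,:3]; tc=Rt@M[:3,3]+np.array(s["ee_pos"])
        p["_R"]=Rc.T; p["_t"]=-Rc.T@tc
    else: p["_R"]=np.array(p["R"]); p["_t"]=np.array(p["t"])
    return p
def save(p,name,crop=None,scale=1):
    im=cv2.cvtColor(p["pixels"],cv2.COLOR_RGB2BGR)
    if crop: x0,y0,x1,y1=crop; im=im[y0:y1,x0:x1]
    cv2.imwrite("pics/"+name,cv2.resize(im,None,fx=scale,fy=scale,interpolation=cv2.INTER_CUBIC))
def toz(p,uv,z=0):
    d=p["_R"].T@np.linalg.inv(p["camera_matrix"])@np.array([uv[0],uv[1],1.]); c=-p["_R"].T@p["_t"]
    return c+d*(z-c[2])/d[2]
def proj(p,X):
    q=np.array(p["camera_matrix"])@(p["_R"]@np.array(X,float)+p["_t"]); return q[:2]/q[2]
def tri(ps,uvs):
    A=[];b=[]
    for p,uv in zip(ps,uvs):
        d=p["_R"].T@np.linalg.inv(p["camera_matrix"])@np.array([uv[0],uv[1],1.]);d/=np.linalg.norm(d);c=-p["_R"].T@p["_t"]
        P=np.eye(3)-np.outer(d,d);A.append(P);b.append(P@c)
    return np.linalg.lstsq(np.vstack(A),np.hstack(b),rcond=None)[0]
E
cat > a.py <<'E'
from h import *
print(env.state(), env.hold_point_z)
for n in ("scene","side","wrist"):
    p=grab(n); save(p,n+"1.png",scale=1.25)
    print(n,"cam",-p["_R"].T@p["_t"])
    for q in "tray dish fixture clamp clamp_handle block jar vial slidebox bottle".split():
        L=spotter.landmark_of(p,q)
        print(q,[(np.round(l["position"]).tolist(),round(l["score"],2),np.round(toz(p,l["position"],141 if q=="clamp_handle" else 12 if q=='block' else 0))[:2].tolist()) for l in L[:4]])
E
python3 a.py
```

```text
pics
{'time_s': 0.0, 'qpos': array([-1.14525210e+00,  1.83525111e+01,  8.97064689e+01, -1.43136446e-03,
        7.20435634e+01, -1.14672210e+00]), 'qvel': array([ 0.05556841, -0.02872525,  0.01167298,  0.18952551,  0.08665442,
       -0.05661263]), 'effort': array([-5.01459035e-04, -4.12465632e+01, -2.31973493e+01,  7.28826877e-02,
        4.58198413e-02, -1.41870069e-04]), 'ee_pos': array([5.74495633e+02, 9.52958377e-03, 2.13111134e+02]), 'ee_rot': array([-1.79897450e+02, -6.91593346e-04,  9.00019119e+01]), 'force': array([0.59216957, 0.26181588, 0.17800456]), 'torque': array([-0.03412035, -0.0226666 ,  0.01627425]), 'gripper_force': 0.0, 'gripper_width': 91.10520792542252} 18.8
scene cam [1222.40463533 -293.44227047 1010.29913573]
tray [([197.0, 300.0], 0.6, [567.0, -341.0])]
dish [([339.0, 279.0], 0.63, [623.0, -14.0])]
fixture [([453.0, 214.0], 0.91, [537.0, 340.0])]Traceback (most recent call last):
  File "a.py", line 7, in <module>
    L=spotter.landmark_of(p,q)
ValueError: it knows: block, bottle, clamp_handle, dish, fixture, jar, slidebox, tray, vial
```

```bash
sed -i 's/fixture clamp /fixture /' a.py; python3 a.py | grep -v time_s | tail -32
```

```text
-0.12376302]), 'effort': array([ 3.17664171e-04, -4.12347722e+01, -2.31931901e+01,  7.26155215e-02,
        4.35208878e-02, -1.11011329e-04]), 'ee_pos': array([5.74720852e+02, 1.00518145e-02, 2.13448679e+02]), 'ee_rot': array([-1.79940075e+02, -2.05753963e-03,  8.99996636e+01]), 'force': array([-0.51171025,  0.10874804, -0.45720152]), 'torque': array([ 0.01551605, -0.03257451,  0.05020873]), 'gripper_force': 0.0, 'gripper_width': 91.48817171418368} 18.8
scene cam [1222.40463533 -293.44227047 1010.29913573]
tray [([198.0, 298.0], 0.94, [564.0, -338.0]), ([342.0, 213.0], 0.62, [436.0, 67.0]), ([442.0, 221.0], 0.28, [547.0, 303.0])]
dish [([344.0, 279.0], 0.77, [627.0, -5.0])]
fixture [([454.0, 214.0], 0.66, [538.0, 343.0])]
clamp_handle [([465.0, 180.0], 0.47, [548.0, 333.0])]
block [([439.0, 221.0], 0.73, [552.0, 289.0])]
jar [([340.0, 214.0], 0.47, [436.0, 63.0])]
vial [([403.0, 194.0], 0.78, [429.0, 247.0]), ([380.0, 203.0], 0.66, [437.0, 176.0])]
slidebox [([195.0, 223.0], 0.96, [339.0, -303.0]), ([245.0, 213.0], 0.76, [350.0, -173.0]), ([296.0, 224.0], 0.68, [432.0, -58.0])]
bottl
[... 280 characters left out ...]
37.0, 333.0])]
block [([269.0, 178.0], 0.74, [545.0, 284.0])]
jar [([277.0, 232.0], 0.57, [423.0, 64.0])]
vial [([254.0, 213.0], 0.81, [425.0, 167.0]), ([241.0, 198.0], 0.78, [438.0, 246.0])]
slidebox [([312.0, 300.0], 0.96, [342.0, -173.0]), ([361.0, 340.0], 0.81, [344.0, -306.0]), ([315.0, 251.0], 0.65, [444.0, -48.0]), ([269.0, 178.0], 0.23, [558.0, 302.0])]
bottle [([352.0, 280.0], 0.66, [442.0, -171.0])]
wrist cam [575.92104934  85.91767448 384.99939952]
tray []
dish [([362.0, 180.0], 0.92, [629.0, -5.0])]
fixture []
clamp_handle []
block []
jar [([195.0, 125.0], 0.91, [433.0, 59.0])]
vial [([187.0, 13.0], 0.7, [438.0, 174.0])]
slidebox [([210.0, 213.0], 0.56, [440.0, -48.0])]
bottle []
```

View pics/scene1.png

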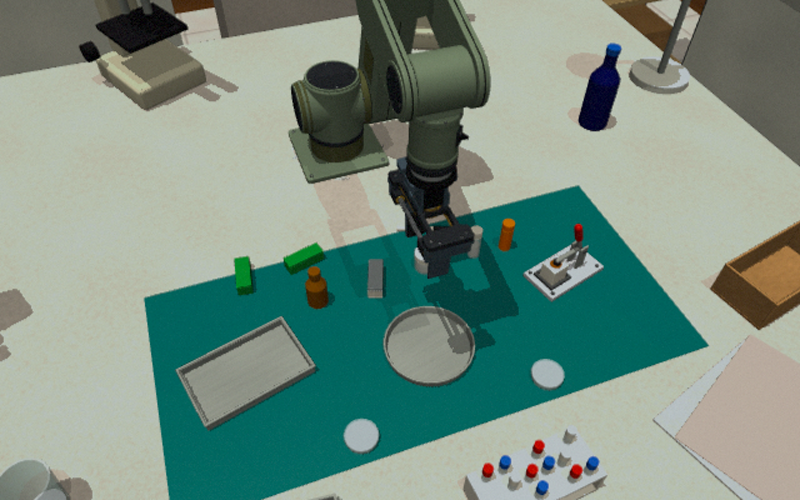

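View pics/side1.png

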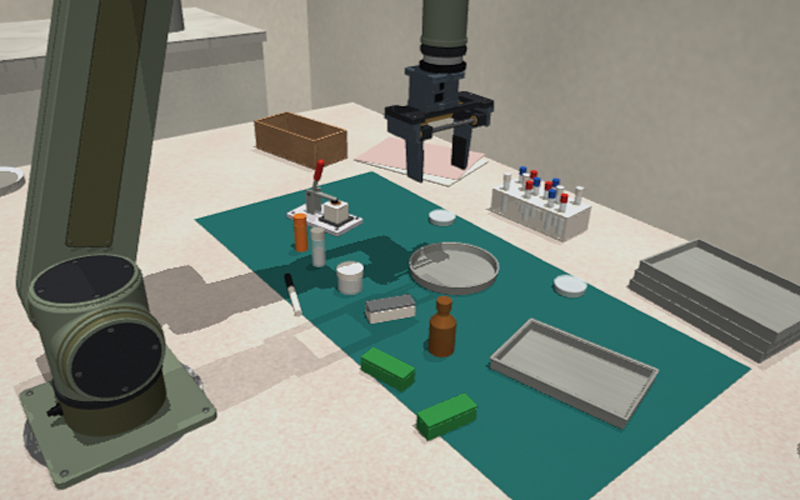

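The scene shows the tray at (247,372), the dish at (430,345) and the fixture at (563,268). There are two vial-shaped things: the white-capped one at (475,240), which is meant, and an orange look-alike at (507,234). Of the three box shapes, the white/grey one at (375,278) is the slide box; the green ones at (243,275) and (303,258) are not. I'm moving to view the fixture from above.

Call:
apply_moves --delta_pos '[[-0.2,0.3,0.3],[-0.2,0.6,0.6],[-0.2,1,0.6],[-0.2,1,0.6]]' --rot '[[0,0,0],[0,0,0],[0,0,0],[0,0,0]]' --hand '[1,1,1,1]'

```text
time_s: 2.03
ee_pos: [551.4, 122.9, 288.8]
ee_rot: [179.7, -0.2, 90.0]
force: [0.1, 0.5, 0.2]
gripper_width: 91.0
gripper_force: 0.0
```

Call:
apply_moves --delta_pos '[[0,0.3,0],[0,0.6,0],[0,1,0],[0,1,0],[0,1,0]]' --rot '[[0,0,0],[0,0,0],[0,0,0],[0,0,0],[0,0,0]]' --hand '[0,0,0,0,0]'

```text
time_s: 2.45
ee_pos: [550.6, 242.4, 285.4]
ee_rot: [-180.0, -0.0, 90.2]
force: [-0.4, -1.5, -0.3]
gripper_width: 61.1
gripper_force: 0.0
```

```bash
cat > b.py <<'E'
from h import *
s=env.state(); print(s["time_s"],s["ee_pos"],s["ee_rot"],s["gripper_width"])
p=grab("wrist"); save(p,"wrist2.png",scale=1.25); print("cam",-p["_R"].T@p["_t"])
q2=grab("scene"); q3=grab("side")
for q,z in (("fixture",0),("block",12),("clamp_handle",141),("vial",0)):
    for pp in (p,q2,q3):
        print(q,[(np.round(l["position"]).tolist(),round(l["score"],2),np.round(toz(pp,l["position"],z))[:2].tolist()) for l in spotter.landmark_of(pp,q)[:3]])
def rect(p,q,z,k=0):
    for m in spotter.trace(p,q)[:3]:
        v,u=np.nonzero(m["mask"]); P=np.array([toz(p,a,z)[:2] for a in zip(u,v)],np.float32)
        print(q,np.round(m["box"]),round(m["score"],2),cv2.minAreaRect(P))
rect(p,"fixture",12)
rect(q2,"fixture",12)
rect(q2,"tray",21); rect(q3,"tray",21)
rect(q2,"slidebox",28); rect(q3,"slidebox",28)
E
python3 b.py
```

```text
2.45 [550.63584092 242.43954324 285.40897856] [-1.79967770e+02 -2.81617381e-03  9.02276448e+01] 61.07102112009962
cam [551.30889857 328.35905043 456.43446062]
fixture [([311.0, 94.0], 0.85, [541.0, 337.0])]
fixture [([452.0, 216.0], 0.81, [540.0, 336.0])]
fixture [([256.0, 178.0], 0.92, [529.0, 321.0])]
block [([319.0, 128.0], 0.58, [552.0, 294.0])]
block [([439.0, 218.0], 0.51, [545.0, 291.0])]
block [([270.0, 179.0], 0.84, [543.0, 275.0])]
clamp_handle [([313.0, 96.0], 0.82, [547.0, 333.0])]
clamp_handle [([463.0, 181.0], 0.63, [547.0, 328.0])]
clamp_handle [([257.0, 128.0], 0.57, [541.0, 324.0])]
vial [([240.0, 210.0], 0.65, [436.0, 173.0]), ([239.0, 161.0], 0.65, [439.0, 247.0])]
vial [([404.0, 193.0], 0.82, [424.0, 254.0]), ([378.0, 205.0], 0.48, [442.0, 169.0])]
vial [([255.0, 211.0], 0.81, [431.0, 171.0]), ([239.0, 199.0], 0.71, [433.0, 249.0])]
fixture [315.  97.  86. 128.] 0.9 ((546.8489379882812, 328.9139709472656), (85.17930603027344, 150.25428771972656), 15.62515640258789)
fixture [454. 210.  63.  63.] 0.97 ((535.9170532226562, 348.9814758300781), (109.91517639160156, 222
[... 288 characters left out ...]
58830833435059)
slidebox [301. 221.  24.  32.] 0.6 ((446.65118408203125, -52.133827209472656), (34.11104965209961, 101.56812286376953), 69.8939437866211)
slidebox [194. 220.  16.  32.] 0.56 ((352.5821838378906, -302.5415344238281), (36.544376373291016, 101.02790832519531), 85.03511810302734)
slidebox [454. 210.  63.  64.] 0.54 ((548.0775146484375, 337.8494873046875), (107.43734741210938, 218.084228515625), 26.899826049804688)
slidebox [313. 248.  41.  26.] 0.94 ((425.0159912109375, -66.00787353515625), (67.91321563720703, 89.96736145019531), 71.56819915771484)
slidebox [357. 332.  48.  39.] 0.74 ((330.5882263183594, -310.232421875), (51.967315673828125, 95.22989654541016), 82.67897033691406)
```

View pics/wrist2.png

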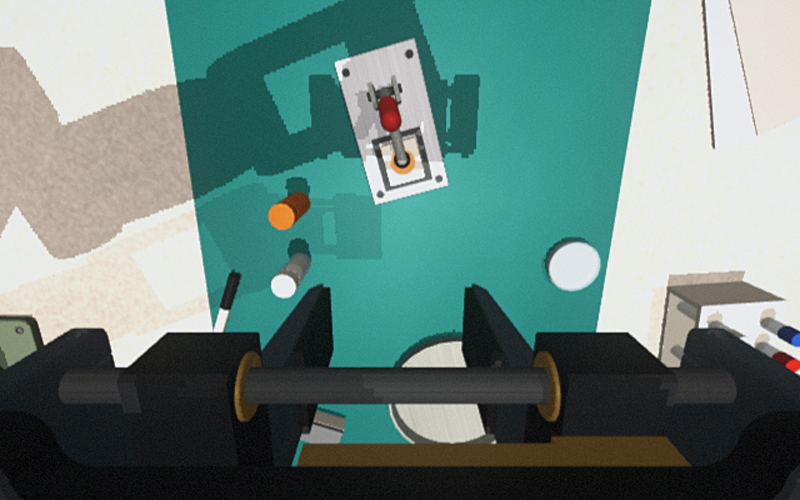

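The wrist view shows the fixture at (390,115) with the red handle at (388,112), turned about 15.6°; the block is under the foot at (402,160). The base plate centre measures (547,329). I'm placing the shut fingers behind the handle.

Call:
apply_moves --delta_pos '[[0.04,0.3,0],[0.04,0.49,-0.1],[0.04,0.49,-0.4],[0.04,0.49,-0.7],[0.04,0.49,-1],[0.04,0.49,-1]]' --rot '[[0,0,0.08],[0,0,0.18],[0,0,0.18],[0,0,0.18],[0,0,0.18],[0,0,0.18]]' --hand '[0,0,0,0,0,0]'

```text
time_s: 4.0
ee_pos: [551.3, 296.7, 158.3]
ee_rot: [-179.1, 0.2, 105.5]
force: [-1.2, -0.9, -1.1]
gripper_width: 0.7
gripper_force: 0.0
```

Call:
apply_moves --delta_pos '[[0,0,-0.2],[0,0,-0.4],[0,0,-0.4],[0,0,-0.4]]' --rot '[[0,0,0],[0,0,0],[0,0,0],[0,0,0]]' --hand '[0,0,0,0]'

```text
time_s: 4.33
ee_pos: [556.1, 298.9, 118.8]
ee_rot: [-180.0, 0.0, 105.5]
force: [0.3, -0.5, 0.8]
gripper_width: 0.4
gripper_force: 0.0
```

Call:
apply_moves --delta_pos '[[-0.02,0.07,0],[-0.04,0.13,0],[-0.055,0.2,0],[-0.075,0.27,0],[-0.095,0.34,0],[-0.11,0.4,0],[-0.13,0.47,0],[-0.15,0.54,0],[-0.17,0.6,0],[-0.185,0.66,0]]' --rot '[[0,0,0],[0,0,0],[0,0,0],[0,0,0],[0,0,0],[0,0,0],[0,0,0],[0,0,0],[0,0,0],[0,0,0]]' --hand '[0,0,0,0,0,0,0,0,0,0]'

```text
time_s: 5.17
ee_pos: [533.2, 378.9, 117.8]
ee_rot: [-180.0, -0.0, 105.5]
force: [-0.4, 0.7, 0.4]
gripper_width: 0.6
gripper_force: 0.0
```

Call:
apply_moves --delta_pos '[[0,0,0],[0,0,0],[0,0,0],[0,0,0.35],[0,-0.1,0.7],[0,-0.5,0.8],[0,-0.9,0.8],[0,-0.9,0.8]]' --rot '[[0,0,0],[0,0,0],[0,0,0],[0,0,0],[0,0,0],[0,0,0],[0,0,0],[0,0,0]]' --hand '[0,0,0,0,0,0,0,0]'

```text
time_s: 5.83
ee_pos: [533.9, 265.3, 215.9]
ee_rot: [179.9, 0.2, 105.3]
force: [0.6, -0.3, -0.8]
gripper_width: 0.4
gripper_force: 0.0
```

```bash
cat > c.py <<'E'
from h import *
s=env.state(); print(s["time_s"],s["ee_pos"],s["ee_rot"],s["gripper_width"])
p=grab("wrist"); q2=grab("side")
im=[cv2.resize(p["pixels"][0:250,180:480],(600,500)),]
a=cv2.cvtColor(p["pixels"],cv2.COLOR_RGB2BGR)[0:250,170:490]; b=cv2.cvtColor(q2["pixels"],cv2.COLOR_RGB2BGR)[90:215,200:360]
cv2.imwrite("pics/c1.png",np.hstack([cv2.resize(a,(400,312)),cv2.resize(b,(400,312))]))
for q,z in (("block",12),("clamp_handle",141),("clamp_handle",60)):
    for pp in (p,q2):
        print(q,[(np.round(l["position"]).tolist(),round(l["score"],2),np.round(toz(pp,l["position"],z))[:2].tolist()) for l in spotter.landmark_of(pp,q)[:3]])
for m in spotter.trace(p,"block")[:1]:
    v,u=np.nonzero(m["mask"]); P=np.array([toz(p,a,52)[:2] for a in zip(u,v)],np.float32)
    print(m["score"],cv2.minAreaRect(P))
E
python3 c.py
```

```text
5.8333 [533.90918932 265.34229926 215.9043156 ] [1.79886775e+02 1.56047181e-01 1.05334896e+02] 0.36788845504022166
block [([341.0, 156.0], 0.95, [554.0, 297.0])]
block [([270.0, 179.0], 0.81, [544.0, 276.0])]
clamp_handle []
clamp_handle [([230.0, 146.0], 0.59, [425.0, 265.0])]
clamp_handle []
clamp_handle [([230.0, 146.0], 0.59, [516.0, 435.0])]
0.73 ((554.74560546875, 297.74346923828125), (36.428466796875, 41.93241500854492), 15.36589527130127)
```

View pics/c1.png

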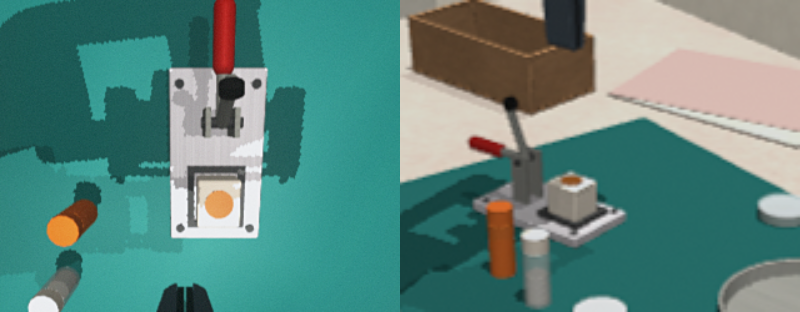

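The clamp is fully open: the handle lies level and the bar is past vertical. The block is still in its nest at (218,203) in the left crop, measured about (555.5,296.5). Next I grasp it.

Call:
apply_moves --delta_pos '[[0.18,0.22,0],[0.18,0.22,-0.3],[0.18,0.22,-0.65],[0.18,0.22,-1],[0.18,0.22,-1]]' --rot '[[0,0,0],[0,0,0],[0,0,0],[0,0,0],[0,0,0]]' --hand '[0.7,0.7,0.7,0.7,0.7]' --newtons 20

```text
time_s: 6.7
ee_pos: [549.7, 294.5, 85.4]
ee_rot: [-179.0, 0.2, 105.5]
force: [-1.9, -0.5, -1.0]
gripper_width: 31.1
gripper_force: 0.0
```

Call:
apply_moves --delta_pos '[[0,0,-0.2],[0,0,-0.4],[0,0,-0.58],[0,0,-0.58],[0,0,-0.58],[0,0,-0.58],[0,0,-0.58],[0,0,-0.58],[0,0,-0.58],[0,0,-0.58]]' --rot '[[0,0,0],[0,0,0],[0,0,0],[0,0,0],[0,0,0],[0,0,0],[0,0,0],[0,0,0],[0,0,0],[0,0,0]]' --hand '[0.7,0.7,0.7,0.7,0,0,0,0,0,0]'

```text
time_s: 7.53
ee_pos: [556.1, 297.0, 26.3]
ee_rot: [179.8, -0.0, 105.5]
force: [-1.1, 0.0, 6.0]
gripper_width: 35.7
gripper_force: 20.0
```

Call:
apply_moves --delta_pos '[[0,0,0.15],[0,0,0.35],[0,0,0.6],[0,0,0.9],[0,0,1],[0,0,1]]' --rot '[[0,0,0],[0,0,0],[0,0,0],[0,0,0],[0,0,0],[0,0,0]]' --hand '[0,0,0,0,0,0]'

```text
time_s: 8.03
ee_pos: [557.4, 297.5, 149.1]
ee_rot: [179.5, -0.1, 105.5]
force: [0.6, 0.0, -1.3]
gripper_width: 35.8
gripper_force: 20.0
```

```bash
python3 - <<'E'
from h import *
p=grab("wrist"); q=grab("side")
a=cv2.cvtColor(p["pixels"],cv2.COLOR_RGB2BGR)[150:400,220:420]; b=cv2.cvtColor(q["pixels"],cv2.COLOR_RGB2BGR)[60:210,190:360]
cv2.imwrite("pics/d1.png",np.hstack([cv2.resize(a,(320,400)),cv2.resize(b,(453,400))]))
E
```

```text
(no output)
```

View pics/d1.png

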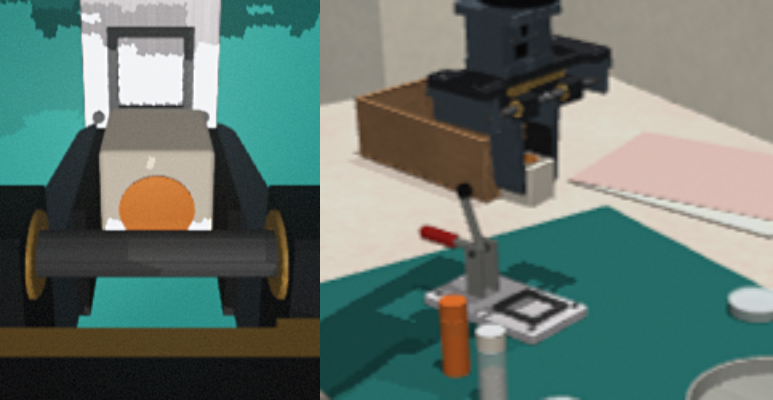

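The block is held level between the fingers and the nest is empty. Next I carry it to the tray.

Call:
apply_moves --delta_pos '[[0,-0.2,0],[0,-0.5,0],[0,-0.8,0],[0,-1,0]]' --rot '[[0,0,0],[0,0,0],[0,0,0],[0,0,0]]' --hand '[0,0,0,0]'

```text
time_s: 8.47
ee_pos: [553.2, 173.4, 141.7]
ee_rot: [-179.7, 0.1, 105.5]
force: [1.5, 0.0, -0.4]
gripper_width: 36.0
gripper_force: 20.0
```

Call:
apply_moves --delta_pos '[[0,-0.25,0],[0,-0.5,0],[0,-0.75,0],[0,-1,0]]' --rot '[[0,0,0],[0,0,0],[0,0,0],[0,0,0]]' --hand '[0,0,0,0]'

```text
time_s: 8.8
ee_pos: [553.4, 54.9, 142.0]
ee_rot: [-179.7, -0.0, 105.5]
force: [-0.3, -0.3, -0.7]
gripper_width: 35.9
gripper_force: 20.0
```

Call:
apply_moves --delta_pos '[[0,-0.25,0],[0,-0.5,0],[0,-0.75,0],[0,-1,0]]' --rot '[[0,0,0],[0,0,0],[0,0,0],[0,0,0]]' --hand '[0,0,0,0]'

```text
time_s: 9.13
ee_pos: [553.4, -64.9, 142.0]
ee_rot: [-179.8, -0.1, 105.5]
force: [0.2, -0.1, -0.0]
gripper_width: 36.0
gripper_force: 20.0
```

Call:
apply_moves --delta_pos '[[0,-0.25,0],[0,-0.5,0],[0,-0.75,0],[0,-1,0]]' --rot '[[0,0,0],[0,0,0],[0,0,0],[0,0,0]]' --hand '[0,0,0,0]'

```text
time_s: 9.47
ee_pos: [553.5, -184.6, 141.9]
ee_rot: [-179.8, -0.2, 105.5]
force: [0.6, -0.5, -1.9]
gripper_width: 36.2
gripper_force: 20.0
```

Call:
apply_moves --delta_pos '[[0,-0.25,0],[0,-0.5,0],[0,-0.75,0],[0,-0.9,0],[0,-0.9,0],[0,-0.9,0]]' --rot '[[0,0,0],[0,0,0],[0,0,0],[0,0,0],[0,0,0],[0,0,0]]' --hand '[0,0,0,0,0,0]'

```text
time_s: 9.97
ee_pos: [553.9, -291.6, 141.8]
ee_rot: [-179.8, -0.2, 105.4]
force: [0.5, 0.0, -0.8]
gripper_width: 36.0
gripper_force: 20.0
```

```bash
cat > e.py <<'E'
from h import *
s=env.state(); print(s["time_s"],s["ee_pos"],s["ee_rot"],s["gripper_width"])
p=grab("wrist"); save(p,"e1.png"); q2=grab("scene"); q3=grab("side")
for pp in (p,q2,q3):
    for q,z in (("tray",0),("slidebox",0),("bottle",0)):
        print(q,[(np.round(l["position"]).tolist(),round(l["score"],2),np.round(toz(pp,l["position"],z))[:2].tolist()) for l in spotter.landmark_of(pp,q)[:4]])
E
python3 e.py
```

```text
9.9667 [ 553.86091485 -291.60621079  141.8481511 ] [-179.8276722    -0.2136573   105.35581137] 35.95509444187958
tray []
slidebox [([100.0, 140.0], 0.86, [339.0, -297.0])]
bottle [([234.0, 28.0], 0.87, [445.0, -169.0])]
tray [([200.0, 297.0], 0.9, [561.0, -335.0]), ([207.0, 256.0], 0.27, [452.0, -294.0])]
slidebox [([298.0, 230.0], 0.75, [449.0, -59.0]), ([247.0, 213.0], 0.57, [350.0, -167.0]), ([488.0, 185.0], 0.51, [476.0, 484.0])]
bottle [([258.0, 241.0], 0.6, [451.0, -167.0]), ([378.0, 203.0], 0.59, [436.0, 172.0])]
tray [([456.0, 298.0], 0.57, [563.0, -335.0]), ([310.0, 252.0], 0.29, [435.0, -46.0])]
slidebox [([307.0, 301.0], 0.74, [332.0, -170.0]), ([312.0, 252.0], 0.69, [438.0, -47.0]), ([358.0, 337.0], 0.61, [345.0, -299.0])]
bottle [([352.0, 280.0], 0.58, [443.0, -172.0])]
```

View pics/e1.png

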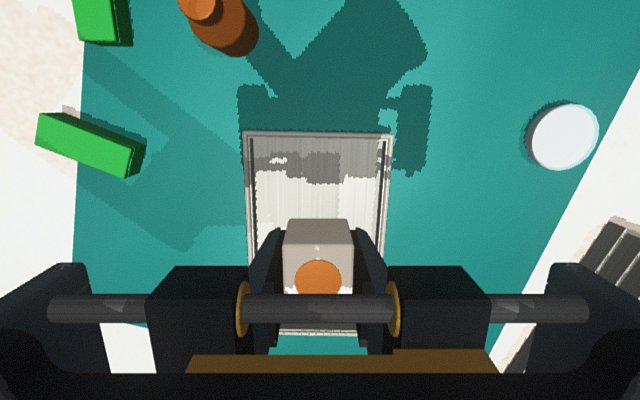

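The tray (rows 131–333) is lined up with the tool and the held block sits over its middle. The green boxes and the bottle at (215,25) are well clear, so I'm lowering and releasing.

Call:
apply_moves --delta_pos '[[0.05,0,-0.3],[0.05,0,-0.6],[0.05,0,-0.85],[0.05,0,-0.95],[0.05,0,-1],[0.05,0,-1],[0.05,0,-1]]' --rot '[[0,0,0],[0,0,0],[0,0,0],[0,0,0],[0,0,0],[0,0,0],[0,0,0]]' --hand '[0,0,0,0,0,0,0]'

```text
time_s: 11.15
ee_pos: [562.3, -292.2, 25.8]
ee_rot: [179.9, 0.1, 105.5]
force: [-0.4, -0.1, -0.7]
gripper_width: 35.7
gripper_force: 20.0
```

Call:
apply_moves --delta_pos '[[0,0,-0.02],[0,0,-0.04],[0,0,-0.05],[0,0,-0.05]]' --rot '[[0,0,0],[0,0,0],[0,0,0],[0,0,0]]' --hand '[0,0,0,0]'

```text
time_s: 11.48
ee_pos: [561.3, -291.7, 18.8]
ee_rot: [180.0, 0.0, 105.5]
force: [0.3, 1.7, -0.2]
gripper_width: 35.4
gripper_force: 20.0
```

Call:
apply_moves --delta_pos '[[0,0,-0.01],[0,0,-0.015],[0,0,-0.015]]' --rot '[[0,0,0],[0,0,0],[0,0,0]]' --hand '[0,0,0]'

```text
time_s: 11.73
ee_pos: [561.5, -291.8, 18.3]
ee_rot: [179.9, 0.0, 105.5]
force: [-2.6, 1.3, 7.2]
gripper_width: 36.2
gripper_force: 20.0
```

Call:
apply_moves --delta_pos '[[0,0,0],[0,0,0],[0,0,0],[0,0,0],[0,0,0.25],[0,0,0.6],[0,0,1],[0,0,1]]' --rot '[[0,0,0],[0,0,0],[0,0,0],[0,0,0],[0,0,0],[0,0,0],[0,0,0],[0,0,0]]' --hand '[0.55,0.55,0.55,0.55,0.55,0.55,0.55,0.55]'

```text
time_s: 12.4
ee_pos: [564.9, -293.6, 144.3]
ee_rot: [179.4, 0.5, 105.5]
force: [0.5, -0.5, 1.1]
gripper_width: 49.8
gripper_force: 0.0
```

```bash
cat > f.py <<'E'
from h import *
import sys
s=env.state(); print(s["time_s"],s["ee_pos"],s["ee_rot"],s["gripper_width"])
p=grab("wrist"); q2=grab("scene"); q3=grab("side")
a=cv2.cvtColor(q2["pixels"],cv2.COLOR_RGB2BGR)[180:360,120:320]; b=cv2.cvtColor(q3["pixels"],cv2.COLOR_RGB2BGR)[220:380,300:540]
cv2.imwrite("pics/f1.png",np.hstack([cv2.resize(a,(333,300)),cv2.resize(b,(450,300))]))
for pp in (p,q2,q3):
    print("block",[(np.round(l["position"]).tolist(),round(l["score"],2),np.round(toz(pp,l["position"],4))[:2].tolist()) for l in spotter.landmark_of(pp,"block")[:3]])
E
python3 f.py
```

```text
12.4 [ 564.94645114 -293.59925707  144.26132104] [179.43575264   0.53687493 105.46728206] 49.82265725704425
block [([314.0, 188.0], 0.6, [562.0, -292.0])]
block [([338.0, 214.0], 0.7, [436.0, 54.0])]
block [([440.0, 288.0], 0.96, [557.0, -298.0])]
```

View pics/f1.png

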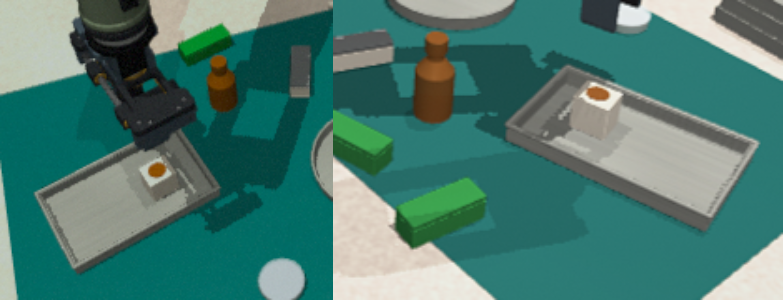

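The block stands upright on the tray floor (left crop at (158,175), right crop at (597,108)). Next is the slide box, the white/grey one; I'm moving over it for a close look to get its yaw and confirm it.

Call:
apply_moves --delta_pos '[[0,0.1,0.4],[-0.15,0.4,0.55],[-0.3,0.7,0.55],[-0.4,0.95,0.55],[-0.4,0.95,0.55]]' --rot '[[0,0,0],[0,0,0],[0,0,0],[0,0,0],[0,0,0]]' --hand '[0.8,0.8,0.8,0.8,0.8]'

```text
time_s: 13.12
ee_pos: [509.3, -172.3, 201.4]
ee_rot: [-179.8, -0.3, 105.6]
force: [-2.3, 0.2, -0.8]
gripper_width: 73.1
gripper_force: 0.0
```

Call:
apply_moves --delta_pos '[[-0.25,0.2,0],[-0.5,0.4,0],[-0.5,0.4,0],[-0.5,0.4,0],[-0.5,0.4,0]]' --rot '[[0,0,0],[0,0,0],[0,0,0],[0,0,0],[0,0,0]]' --hand '[0.8,0.8,0.8,0.8,0.8]'

```text
time_s: 13.53
ee_pos: [453.6, -129.9, 201.9]
ee_rot: [-180.0, -0.0, 105.5]
force: [0.7, 0.5, 0.5]
gripper_width: 73.2
gripper_force: 0.0
```

```bash
cat > g.py <<'E'
from h import *
s=env.state(); print(s["time_s"],s["ee_pos"],s["ee_rot"],s["gripper_width"])
p=grab("wrist"); save(p,"g1.png")
for q,z in (("slidebox",0),("jar",0),("vial",0),("dish",0)):
    print(q,[(np.round(l["position"]).tolist(),round(l["score"],2),np.round(toz(p,l["position"],z))[:2].tolist()) for l in spotter.landmark_of(p,q)[:4]])
for q,z in (("slidebox",28),("slidebox",14),("jar",45),("dish",20)):
  for m in spotter.trace(p,q)[:2]:
    v,u=np.nonzero(m["mask"]); P=np.array([toz(p,a,z)[:2] for a in zip(u,v)],np.float32)
    print(q,m["box"],m["score"],cv2.minAreaRect(P))
E
python3 g.py
```

```text
13.5333 [ 453.58181885 -129.91255875  201.90348228] [-1.79973902e+02 -2.71735597e-03  1.05482758e+02] 73.18328654896536
slidebox [([329.0, 102.0], 0.76, [443.0, -44.0]), ([200.0, 277.0], 0.73, [342.0, -298.0]), ([498.0, 112.0], 0.3, [627.0, -4.0])]
jar []
vial []
dish [([500.0, 112.0], 0.83, [629.0, -4.0])]
slidebox [326.5, 103.6, 80.0, 70.4] 0.88 ((439.43634033203125, -47.67353820800781), (30.961332321166992, 81.42061614990234), 70.45801544189453)
slidebox [211.1, 191.2, 38.8, 74.5] 0.78 ((341.9892578125, -169.39773559570312), (37.0191764831543, 83.67393493652344), 14.409761428833008)
slidebox [326.5, 103.6, 80.0, 70.4] 0.88 ((439.7427673339844, -47.69862365722656), (32.21799087524414, 84.725341796875), 70.45811462402344)
slidebox [211.1, 191.2, 38.8, 74.5] 0.78 ((338.3404541015625, -174.36341857910156), (38.52170181274414, 87.07009887695312), 14.409788131713867)
jar [349.3, 9.5, 39.0, 12.6] 0.58 ((437.31005859375, 37.78832244873047), (35.46808624267578, 10.990217208862305), 15.475733757019043)
dish [301.2, 221.3, 39.1, 60.5] 0.63 ((447.48492431640625, -183.16983032226562), (44.146034240722656, 71.33147430419922), 13.5799560546875)
dish [510.4, 107.6, 163.8, 169.1] 0.58 ((624.7830200195312, -4.701690673828125), (169.31634521484375, 169.05105590820312), 46.71968460083008)
```

View pics/g1.png

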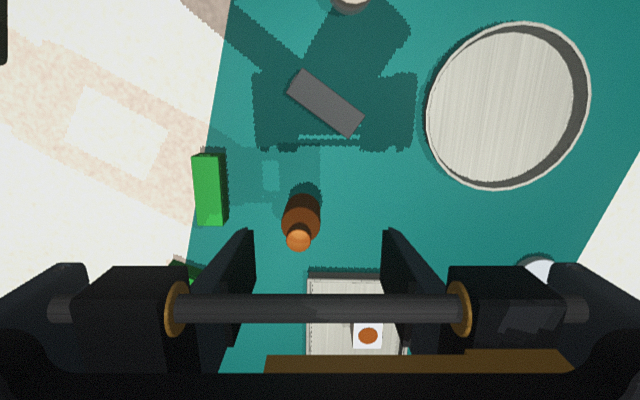

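The wrist view confirms it: the grey-lidded white box at (325,103) is the slide box at (439.5,-47.7), its long axis at -19.5°. The green one at (210,188) and the bottle at (300,220) stay alone. I'm turning 55° and grasping across its short side.

Call:
apply_moves --delta_pos '[[-0.05,0.3,0],[-0.11,0.68,0],[-0.11,0.68,0],[-0.11,0.68,0],[-0.11,0.68,-0.2],[-0.11,0.68,-0.4],[-0.11,0.68,-0.63],[-0.11,0.68,-0.63],[-0.11,0.68,-0.63],[-0.11,0.68,-0.63]]' --rot '[[0,0,0.08],[0,0,0.16],[0,0,0.24],[0,0,0.32],[0,0,0.4],[0,0,0.48],[0,0,0.56],[0,0,0.64],[0,0,0.64],[0,0,0.64]]' --hand '[0.7,0.7,0.7,0.7,0.7,0.7,0.7,0.7,0.7,0.7]'

```text
time_s: 14.82
ee_pos: [440.5, -48.1, 127.2]
ee_rot: [180.0, 0.0, 160.3]
force: [0.4, 1.4, -0.8]
gripper_width: 63.9
gripper_force: 0.0
```

Call:
apply_moves --delta_pos '[[0,0,-0.3],[0,0,-0.6],[0,0,-0.8],[0,0,-0.95],[0,0,-1],[0,0,-1],[0,0,-1]]' --rot '[[0,0,0],[0,0,0],[0,0,0],[0,0,0],[0,0,0],[0,0,0],[0,0,0]]' --hand '[0.7,0.7,0.7,0.7,0.7,0.7,0.7]'

```text
time_s: 15.4
ee_pos: [441.2, -48.2, 7.9]
ee_rot: [180.0, 0.1, 160.4]
force: [-0.0, 0.1, -0.6]
gripper_width: 63.8
gripper_force: 0.0
```

Call:
apply_moves --delta_pos '[[0,0,0],[0,0,0],[0,0,0],[0,0,0],[0,0,0],[0,0,0]]' --rot '[[0,0,0],[0,0,0],[0,0,0],[0,0,0],[0,0,0],[0,0,0]]' --hand '[0,0,0,0,0,0]'

```text
time_s: 15.9
ee_pos: [440.2, -48.0, 7.3]
ee_rot: [180.0, 0.0, 160.5]
force: [0.5, 0.2, 3.0]
gripper_width: 30.1
gripper_force: 20.0
```

Call:
apply_moves --delta_pos '[[0,0,0.2],[0,0,0.5],[0,0,0.8],[0,0,1],[0,0,1]]' --rot '[[0,0,0],[0,0,0],[0,0,0],[0,0,0],[0,0,0]]' --hand '[0,0,0,0,0]'

```text
time_s: 16.32
ee_pos: [443.4, -48.5, 131.8]
ee_rot: [179.9, 0.6, 160.5]
force: [1.2, 0.6, -1.0]
gripper_width: 29.8
gripper_force: 20.0
```

Call:
apply_moves --delta_pos '[[0.15,-0.1,0],[0.3,-0.25,0],[0.58,-0.4,0],[0.58,-0.55,0],[0.58,-0.7,0],[0.58,-0.85,0],[0.58,-1,0],[0.58,-1,0],[0.58,-1,0]]' --rot '[[0,0,-0.08],[0,0,-0.16],[0,0,-0.24],[0,0,-0.32],[0,0,-0.4],[0,0,-0.48],[0,0,-0.56],[0,0,-0.64],[0,0,-0.64]]' --hand '[0,0,0,0,0,0,0,0,0]'

```text
time_s: 17.07
ee_pos: [508.9, -168.7, 125.7]
ee_rot: [-179.9, -0.1, 105.3]
force: [-1.2, 0.2, -0.2]
gripper_width: 30.2
gripper_force: 20.0
```

Call:
apply_moves --delta_pos '[[0.15,-0.25,0],[0.3,-0.5,0],[0.45,-0.75,0],[0.58,-1,0],[0.58,-1,0]]' --rot '[[0,0,0],[0,0,0],[0,0,0],[0,0,0],[0,0,0]]' --hand '[0,0,0,0,0]'

```text
time_s: 17.48
ee_pos: [581.8, -292.7, 125.7]
ee_rot: [179.9, 0.2, 105.5]
force: [-0.6, -0.2, -0.7]
gripper_width: 30.1
gripper_force: 20.0
```

Call:
apply_moves --delta_pos '[[0,-0.25,0],[0,-0.5,0],[0,-0.7,0],[0,-0.82,0],[0,-0.82,0],[0,-0.82,0],[0,-0.82,0]]' --rot '[[0,0,0],[0,0,0],[0,0,0],[0,0,0],[0,0,0],[0,0,0],[0,0,0]]' --hand '[0,0,0,0,0,0,0]'

```text
time_s: 18.07
ee_pos: [579.1, -384.7, 126.6]
ee_rot: [-180.0, -0.1, 105.6]
force: [-0.2, 0.5, -0.4]
gripper_width: 30.0
gripper_force: 20.0
```

```bash
cat > i.py <<'E'
from h import *
s=env.state(); print(s["time_s"],s["ee_pos"],s["ee_rot"],s["gripper_width"])
p=grab("wrist"); save(p,"i1.png")
E
python3 i.py
```

```text
18.0667 [ 579.05512835 -384.68071119  126.55115658] [-1.79975488e+02 -1.06337571e-01  1.05554822e+02] 30.021798731253032
```

View pics/i1.png

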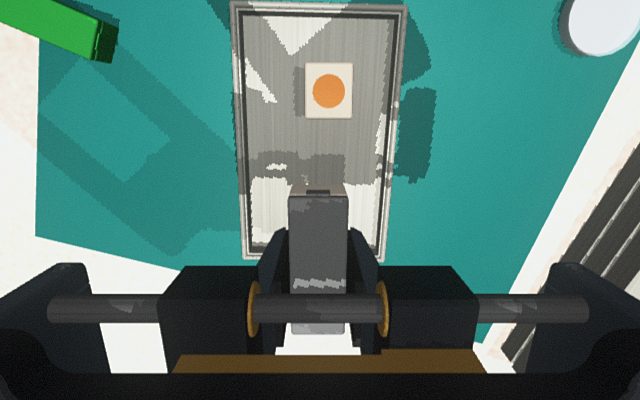

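```bash
python3 - <<'E'
from h import *
p=grab("wrist")
n=[toz(p,c,22)[:2] for c in ((232,3),(406,4),(244,258),(383,258))]
print(np.round(n)); a=np.array(n); print(a.mean(0), a[0]-a[2], a[1]-a[3])
print("box ends", toz(p,(318,190),126-7+28)[:2], toz(p,(318,335),126-7+28)[:2])
E
```

```text
[[ 476. -251.]
 [ 602. -217.]
 [ 528. -456.]
 [ 654. -421.]]
[ 564.88115237 -336.25132884] [-51.66207868 204.64026396] [-52.10691911 203.60314814]
box ends [ 568.18847451 -341.05128792] [ 590.76014916 -421.75780375]
```

The tray centre comes out at (565,-336). The box would land at tray y ≈ -47, clear of the block and walls, so I'm lowering.

Call:
apply_moves --delta_pos '[[0,0,-0.3],[0,0,-0.6],[0,0,-0.8],[0,0,-0.9],[0,0,-0.93],[0,0,-0.945],[0,0,-0.955],[0,0,-0.965],[0,0,-0.965]]' --rot '[[0,0,0],[0,0,0],[0,0,0],[0,0,0],[0,0,0],[0,0,0],[0,0,0],[0,0,0],[0,0,0]]' --hand '[0,0,0,0,0,0,0,0,0]'

```text
time_s: 18.92
ee_pos: [580.0, -386.9, 12.7]
ee_rot: [179.9, 0.1, 105.5]
force: [-0.0, 0.2, -2.7]
gripper_width: 29.9
gripper_force: 20.0
```

Call:
apply_moves --delta_pos '[[0,0,-0.008],[0,0,-0.015],[0,0,-0.015]]' --rot '[[0,0,0],[0,0,0],[0,0,0]]' --hand '[0,0,0]'

```text
time_s: 19.17
ee_pos: [579.9, -386.9, 11.4]
ee_rot: [179.9, 0.1, 105.5]
force: [-1.0, 0.5, 5.4]
gripper_width: 29.9
gripper_force: 20.0
```

Call:
apply_moves --delta_pos '[[0,0,0],[0,0,0],[0,0,0],[0,0,0],[0,0,0.25],[0,0,0.6],[0,0,1],[0,0,1]]' --rot '[[0,0,0],[0,0,0],[0,0,0],[0,0,0],[0,0,0],[0,0,0],[0,0,0],[0,0,0]]' --hand '[0.5,0.5,0.5,0.5,0.5,0.5,0.5,0.5]'

```text
time_s: 19.83
ee_pos: [582.7, -388.8, 137.8]
ee_rot: [179.5, 0.6, 105.5]
force: [0.8, -0.6, 1.8]
gripper_width: 45.2
gripper_force: 0.0
```

Call:
apply_moves --delta_pos '[[0,0.1,0.3],[0,0.4,0.5],[0,0.7,0.5],[0,1,0.5],[0,1,0.5]]' --rot '[[0,0,0],[0,0,0],[0,0,0],[0,0,0],[0,0,0]]' --hand '[0.8,0.8,0.8,0.8,0.8]'

```text
time_s: 20.25
ee_pos: [579.1, -260.5, 190.2]
ee_rot: [179.9, -0.2, 105.7]
force: [-0.4, 0.8, 0.0]
gripper_width: 72.3
gripper_force: 0.0
```

Call:
apply_moves --delta_pos '[[-0.1,0.25,0],[-0.25,0.5,0],[-0.4,0.75,0],[-0.5,1,0],[-0.5,1,0]]' --rot '[[0,0,0],[0,0,0],[0,0,0],[0,0,0],[0,0,0]]' --hand '[0.8,0.8,0.8,0.8,0.8]'

```text
time_s: 20.67
ee_pos: [516.2, -142.2, 189.3]
ee_rot: [-179.9, -0.2, 105.6]
force: [-1.1, 0.6, -0.3]
gripper_width: 73.1
gripper_force: 0.0
```

Call:
apply_moves --delta_pos '[[-0.15,0.25,0],[-0.3,0.5,0],[-0.45,0.75,0],[-0.6,1,0],[-0.6,1,0],[-0.6,1,0]]' --rot '[[0,0,0],[0,0,0],[0,0,0],[0,0,0],[0,0,0],[0,0,0]]' --hand '[0.8,0.8,0.8,0.8,0.8,0.8]'

```text
time_s: 21.17
ee_pos: [447.2, -26.0, 189.6]
ee_rot: [180.0, 0.0, 105.6]
force: [-0.4, -1.1, -0.1]
gripper_width: 72.9
gripper_force: 0.0
```

```bash
cat > j.py <<'E'
from h import *
s=env.state(); print(s["time_s"],s["ee_pos"],s["ee_rot"],s["gripper_width"])
p=grab("wrist"); q=grab("side"); b=cv2.cvtColor(q["pixels"],cv2.COLOR_RGB2BGR)[220:380,300:540]
a=cv2.cvtColor(p["pixels"],cv2.COLOR_RGB2BGR)
cv2.imwrite("pics/j1.png",np.hstack([cv2.resize(a,(480,300)),cv2.resize(b,(320,300))]))
for q,z in (("jar",0),("vial",0),("dish",0)):
    print(q,[(np.round(l["position"]).tolist(),round(l["score"],2),np.round(toz(p,l["position"],z))[:2].tolist()) for l in spotter.landmark_of(p,q)[:4]])
for q,z in (("jar",45),("vial",75)):
  for m in spotter.trace(p,q)[:3]:
    v,u=np.nonzero(m["mask"]); P=np.array([toz(p,a,z)[:2] for a in zip(u,v)],np.float32)
    print(q,np.round(m["box"]),round(m["score"],2),cv2.minAreaRect(P))
E
python3 j.py
```

```text
21.1667 [447.15545477 -25.9723263  189.61231831] [1.79951557e+02 4.83537389e-02 1.05615983e+02] 72.91117561869086
jar [([328.0, 98.0], 0.78, [434.0, 63.0])]
vial [([471.0, 204.0], 0.37, [627.0, -5.0])]
dish [([472.0, 205.0], 0.84, [629.0, -6.0])]
jar [329.  97.  51.  50.] 0.57 ((434.1507873535156, 63.66911315917969), (45.39246368408203, 45.671783447265625), 15.640439987182617)
```

View pics/j1.png

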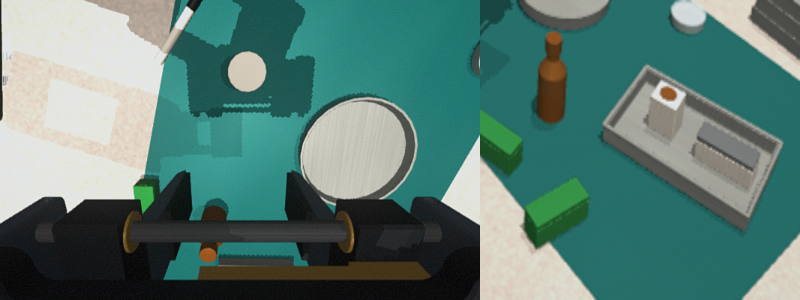

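The side crop shows the block and slide box both flat in the tray. The jar is at (247,71) in the wrist view, at world (434,63), and I'm grasping it.

Call:
apply_moves --delta_pos '[[-0.03,0.25,0],[-0.07,0.5,0],[-0.11,0.74,-0.1],[-0.11,0.74,-0.3],[-0.11,0.74,-0.5],[-0.11,0.74,-0.5]]' --rot '[[0,0,0],[0,0,0],[0,0,0],[0,0,0],[0,0,0],[0,0,0]]' --hand '[0.9,0.9,0.9,0.9,0.9,0.9]'

```text
time_s: 22.02
ee_pos: [431.1, 62.2, 125.9]
ee_rot: [-179.5, -0.1, 105.5]
force: [-1.1, 0.9, -0.2]
gripper_width: 82.4
gripper_force: 0.0
```

Call:
apply_moves --delta_pos '[[0,0,-0.3],[0,0,-0.6],[0,0,-0.85],[0,0,-0.96],[0,0,-0.96],[0,0,-0.96],[0,0,-0.96],[0,0,-0.96],[0,0,-0.96],[0,0,-0.96]]' --rot '[[0,0,0],[0,0,0],[0,0,0],[0,0,0],[0,0,0],[0,0,0],[0,0,0],[0,0,0],[0,0,0],[0,0,0]]' --hand '[0.9,0.9,0.9,0.9,0.9,0,0,0,0,0]'

```text
time_s: 22.85
ee_pos: [434.8, 62.5, 15.2]
ee_rot: [179.9, 0.0, 105.5]
force: [0.3, 1.1, 0.7]
gripper_width: 51.6
gripper_force: 0.0
```

Call:
apply_moves --delta_pos '[[0,0,0],[0,0,0.2],[0,0,0.5],[0,0,0.75],[0,0,0.75],[0,0,0.75]]' --rot '[[0,0,0],[0,0,0],[0,0,0],[0,0,0],[0,0,0],[0,0,0]]' --hand '[0,0,0,0,0,0]'

```text
time_s: 23.35
ee_pos: [435.1, 62.6, 105.8]
ee_rot: [179.7, 0.0, 105.5]
force: [-0.4, -0.8, -0.6]
gripper_width: 47.7
gripper_force: 20.0
```

Call:
apply_moves --delta_pos '[[0.25,-0.05,0],[0.5,-0.1,0],[0.75,-0.15,0],[1,-0.2,0],[1,-0.2,0]]' --rot '[[0,0,0],[0,0,0],[0,0,0],[0,0,0],[0,0,0]]' --hand '[0,0,0,0,0]'

```text
time_s: 23.77
ee_pos: [559.0, 37.5, 102.5]
ee_rot: [179.8, 0.1, 105.4]
force: [0.4, 0.8, -0.2]
gripper_width: 47.6
gripper_force: 20.0
```

Call:
apply_moves --delta_pos '[[0.25,-0.08,0],[0.45,-0.16,0],[0.56,-0.16,0],[0.56,-0.16,-0.2],[0.56,-0.16,-0.4],[0.56,-0.16,-0.58],[0.56,-0.16,-0.65],[0.56,-0.16,-0.69],[0.56,-0.16,-0.7],[0.56,-0.16,-0.7]]' --rot '[[0,0,0],[0,0,0],[0,0,0],[0,0,0],[0,0,0],[0,0,0],[0,0,0],[0,0,0],[0,0,0],[0,0,0]]' --hand '[0,0,0,0,0,0,0,0,0,0]'

```text
time_s: 24.6
ee_pos: [621.1, 19.3, 20.2]
ee_rot: [180.0, -0.0, 105.5]
force: [-0.1, -0.6, -0.4]
gripper_width: 47.5
gripper_force: 20.0
```

Call:
apply_moves --delta_pos '[[0,0,-0.008],[0,0,-0.015],[0,0,-0.015]]' --rot '[[0,0,0],[0,0,0],[0,0,0]]' --hand '[0,0,0]'

```text
time_s: 24.85
ee_pos: [621.7, 19.3, 19.0]
ee_rot: [179.9, 0.0, 105.5]
force: [0.4, -0.3, 0.9]
gripper_width: 47.2
gripper_force: 20.0
```

Call:
apply_moves --delta_pos '[[0,0,0],[0,0,0],[0,0,0],[0,0,0],[0,0,0.25],[0,0,0.6],[0,0,1],[0,0,1]]' --rot '[[0,0,0],[0,0,0],[0,0,0],[0,0,0],[0,0,0],[0,0,0],[0,0,0],[0,0,0]]' --hand '[0.68,0.68,0.68,0.68,0.68,0.68,0.68,0.68]'

```text
time_s: 25.52
ee_pos: [625.4, 19.3, 146.1]
ee_rot: [179.2, 0.2, 105.5]
force: [1.9, 0.5, 1.5]
gripper_width: 62.1
gripper_force: 0.0
```

Call:
apply_moves --delta_pos '[[-0.2,0.15,0],[-0.4,0.3,0],[-0.6,0.48,0],[-0.8,0.65,0],[-0.8,0.65,0]]' --rot '[[0,0,0],[0,0,0],[0,0,0],[0,0,0],[0,0,0]]' --hand '[0.8,0.8,0.8,0.8,0.8]'

```text
time_s: 25.93
ee_pos: [520.4, 99.6, 138.2]
ee_rot: [-179.8, -0.1, 105.6]
force: [-0.6, 0.3, -0.3]
gripper_width: 72.9
gripper_force: 0.0
```

```bash
cat > k.py <<'E'
from h import *
s=env.state(); print(s["time_s"],s["ee_pos"],s["ee_rot"],s["gripper_width"])
p=grab("wrist"); q=grab("side"); b=cv2.cvtColor(q["pixels"],cv2.COLOR_RGB2BGR)[150:270,180:420]
a=cv2.cvtColor(p["pixels"],cv2.COLOR_RGB2BGR)
cv2.imwrite("pics/k1.png",np.hstack([cv2.resize(a,(400,250)),cv2.resize(b,(400,250))]))
for q,z in (("jar",4),("vial",0),("dish",0)):
    print(q,[(np.round(l["position"]).tolist(),round(l["score"],2),np.round(toz(p,l["position"],z))[:2].tolist()) for l in spotter.landmark_of(p,q)[:4]])
E
python3 k.py
```

```text
25.9333 [520.44242349  99.62280734 138.21585556] [-1.79781443e+02 -1.22760778e-01  1.05623458e+02] 72.94057610704897
jar [([391.0, 288.0], 0.81, [624.0, 19.0])]
vial [([253.0, 92.0], 0.94, [439.0, 174.0]), ([271.0, 5.0], 0.68, [439.0, 247.0])]
dish []
```

View pics/k1.png

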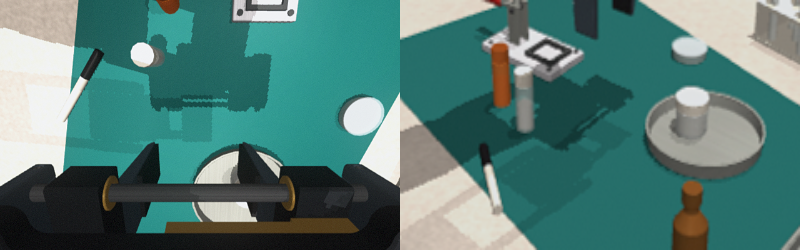

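The jar stands in the dish (right crop at (692,112)). The white-capped vial at (143,55) in the wrist view, world (438,174), is the one meant; the orange one at (168,5) stays. I'm grasping the white one.

Call:
apply_moves --delta_pos '[[-0.2,0.2,0],[-0.45,0.4,0],[-0.725,0.64,0],[-0.725,0.64,0],[-0.725,0.64,0],[-0.725,0.64,0]]' --rot '[[0,0,0],[0,0,0],[0,0,0],[0,0,0],[0,0,0],[0,0,0]]' --hand '[0.65,0.65,0.65,0.65,0.65,0.65]' --newtons 15

```text
time_s: 26.68
ee_pos: [439.5, 173.8, 138.6]
ee_rot: [179.9, 0.0, 105.5]
force: [0.0, -0.3, -0.3]
gripper_width: 59.3
gripper_force: 0.0
```

Call:
apply_moves --delta_pos '[[0,0,-0.25],[0,0,-0.5],[0,0,-0.75],[0,0,-0.94],[0,0,-0.94],[0,0,-0.94],[0,0,-0.94],[0,0,-0.94],[0,0,-0.94],[0,0,-0.94]]' --rot '[[0,0,0],[0,0,0],[0,0,0],[0,0,0],[0,0,0],[0,0,0],[0,0,0],[0,0,0],[0,0,0],[0,0,0]]' --hand '[0.65,0.65,0.65,0.65,0.65,0,0,0,0,0]'

```text
time_s: 27.52
ee_pos: [438.9, 174.2, 26.7]
ee_rot: [179.9, -0.0, 105.5]
force: [0.2, -0.9, 0.5]
gripper_width: 28.9
gripper_force: 0.7
```

Call:
apply_moves --delta_pos '[[0,0,0],[0,0,0],[0,0,0.1],[0,0,0.3],[0,0,0.6],[0,0,0.9],[0,0,0.9],[0,0,0.9]]' --rot '[[0,0,0],[0,0,0],[0,0,0],[0,0,0],[0,0,0],[0,0,0],[0,0,0],[0,0,0]]' --hand '[0,0,0,0,0,0,0,0]'

```text
time_s: 28.18
ee_pos: [439.5, 174.6, 135.6]
ee_rot: [179.7, -0.0, 105.5]
force: [-0.8, 0.0, -0.9]
gripper_width: 25.6
gripper_force: 15.0
```

Call:
apply_moves --delta_pos '[[0.2,-0.2,0],[0.4,-0.4,0],[0.6,-0.6,0],[0.8,-0.75,0],[1,-0.9,0],[1,-0.9,0]]' --rot '[[0,0,0],[0,0,0],[0,0,0],[0,0,0],[0,0,0],[0,0,0]]' --hand '[0,0,0,0,0,0]'

```text
time_s: 28.68
ee_pos: [561.6, 63.0, 131.6]
ee_rot: [180.0, 0.1, 105.3]
force: [0.8, -0.2, -1.5]
gripper_width: 25.8
gripper_force: 15.0
```

Call:
apply_moves --delta_pos '[[0.2,-0.2,0],[0.4,-0.4,0],[0.55,-0.6,0],[0.66,-0.75,0],[0.66,-0.88,0],[0.66,-0.88,0],[0.66,-0.88,0]]' --rot '[[0,0,0],[0,0,0],[0,0,0],[0,0,0],[0,0,0],[0,0,0],[0,0,0]]' --hand '[0,0,0,0,0,0,0]'

```text
time_s: 29.27
ee_pos: [635.6, -39.5, 132.3]
ee_rot: [-179.8, -0.1, 105.4]
force: [-0.4, 0.0, -1.4]
gripper_width: 25.7
gripper_force: 15.0
```

Call:
apply_moves --delta_pos '[[0,0,-0.25],[0,0,-0.5],[0,0,-0.68],[0,0,-0.78],[0,0,-0.83],[0,0,-0.85],[0,0,-0.85]]' --rot '[[0,0,0],[0,0,0],[0,0,0],[0,0,0],[0,0,0],[0,0,0],[0,0,0]]' --hand '[0,0,0,0,0,0,0]'

```text
time_s: 29.85
ee_pos: [637.7, -39.0, 32.1]
ee_rot: [179.9, 0.0, 105.5]
force: [0.0, 0.3, -1.1]
gripper_width: 25.7
gripper_force: 15.0
```

Call:
apply_moves --delta_pos '[[0,0,-0.008],[0,0,-0.015],[0,0,-0.015],[0,0,-0.015]]' --rot '[[0,0,0],[0,0,0],[0,0,0],[0,0,0]]' --hand '[0,0,0,0]'

```text
time_s: 30.18
ee_pos: [637.9, -39.7, 30.6]
ee_rot: [179.9, 0.0, 105.5]
force: [0.1, -0.8, 0.7]
gripper_width: 25.7
gripper_force: 15.0
```

Call:
apply_moves --delta_pos '[[0,0,0],[0,0,0],[0,0,0],[0,0,0],[0,0,0.15],[0,0,0.4],[0,0,0.7],[0,0,1],[0,0,1]]' --rot '[[0,0,0],[0,0,0],[0,0,0],[0,0,0],[0,0,0],[0,0,0],[0,0,0],[0,0,0],[0,0,0]]' --hand '[0.5,0.5,0.5,0.5,0.5,0.5,0.5,0.5,0.5]'

```text
time_s: 30.93
ee_pos: [641.8, -39.9, 158.0]
ee_rot: [179.2, 0.3, 105.5]
force: [3.2, -0.3, 0.9]
gripper_width: 45.5
gripper_force: 0.0
```

Call:
apply_moves --delta_pos '[[-0.2,0,0.3],[-0.5,0,0.6],[-0.8,0,0.6],[-0.8,0,0.6],[-0.8,0,0.6]]' --rot '[[0,0,0],[0,0,0],[0,0,0],[0,0,0],[0,0,0]]' --hand '[0.5,0.5,0.5,0.5,0.5]'

```text
time_s: 31.35
ee_pos: [539.9, -39.6, 222.9]
ee_rot: [179.9, 0.0, 105.5]
force: [0.2, -0.3, 0.6]
gripper_width: 45.9
gripper_force: 0.0
```

```bash
cat > l.py <<'E'
from h import *
s=env.state(); print(s["time_s"],s["ee_pos"],s["force"],s["gripper_width"])
p=grab("scene"); q=grab("side"); b=cv2.cvtColor(q["pixels"],cv2.COLOR_RGB2BGR)[110:370,200:540]
a=cv2.cvtColor(p["pixels"],cv2.COLOR_RGB2BGR)[150:350,130:500]
cv2.imwrite("pics/l1.png",np.hstack([cv2.resize(a,(400,300)),cv2.resize(b,(400,300))]))
for pp in (p,q):
  for n,z in (("jar",4),("vial",4),("slidebox",4),("block",4),("bottle",0)):
    print(n,[(np.round(l["position"]).tolist(),round(l["score"],2),np.round(toz(pp,l["position"],z))[:2].tolist()) for l in spotter.landmark_of(pp,n)[:4]])
E
python3 l.py
```

```text
31.35 [539.88619138 -39.59729392 222.87656891] [ 0.21092264 -0.31727092  0.56226075] 45.86907399647749
jar [([352.0, 275.0], 0.75, [625.0, 17.0])]
vial [([404.0, 196.0], 0.77, [437.0, 248.0]), ([334.0, 289.0], 0.74, [646.0, -38.0])]
slidebox [([174.0, 312.0], 0.65, [582.0, -395.0]), ([245.0, 213.0], 0.65, [353.0, -173.0]), ([194.0, 223.0], 0.54, [341.0, -304.0])]
block [([214.0, 290.0], 0.73, [555.0, -300.0])]
bottle [([255.0, 241.0], 0.75, [448.0, -172.0])]
jar [([350.0, 213.0], 0.95, [608.0, 23.0]), ([354.0, 278.0], 0.16, [446.0, -174.0])]
vial [([375.0, 222.0], 0.83, [627.0, -42.0]), ([240.0, 199.0], 0.8, [431.0, 238.0])]
slidebox [([358.0, 338.0], 0.87, [341.0, -303.0]), ([485.0, 307.0], 0.68, [583.0, -386.0]), ([309.0, 302.0], 0.65, [330.0, -179.0])]
block [([362.0, 215.0], 0.53, [624.0, -2.0])]
bottle [([351.0, 278.0], 0.9, [445.0, -167.0])]
```

View pics/l1.png

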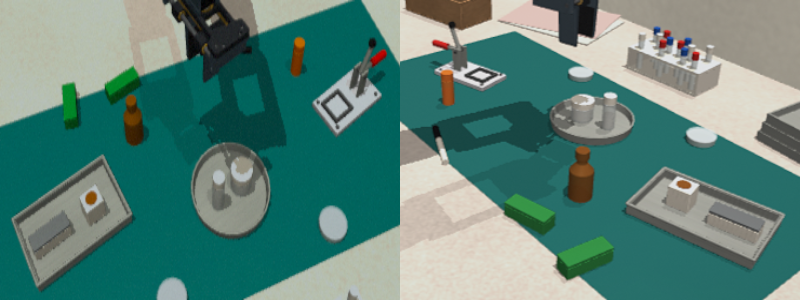

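The picture shows the block (92,203) and slide box (50,235) flat in the tray, with the jar (241,175) and vial (218,190) upright in the dish. The clamp is open, the bottle is in place, and the arm is clear, so I'm handing in.

```bash
python3 -c "
from workcell import env
print(env.job_done())"
```

```text
the job is handed in; nothing more can be done
None
```

The job is handed in at about 31 s of the 125 s. The last pictures showed the clamp open, the block and slide box flat in the tray, the jar and vial upright in the dish, and the bottle where it started. The hand-in did not report the judge's result.

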